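# Change over the raffle-ticket trays

### The job

In the raffle-ticket rack, first push the white tray, which was left standing out, fully home; then hook a fingertip behind the lip of the yellow tray and draw it all the way out to its stop. Do it by pushing and hooking only: do not grip a lip between the fingers, keep the ink bottle in the yellow tray standing, and leave the red tray, the tape roll on the rack and the things around it as they are.

Things in the scene. Friction and masses are not known exactly. Their poses are not given: they have to be found in the camera images.
- rack: Plywood board (170 x 420 x 12 mm) with three fixed teal tray units side by side, 130 mm between centres, each 140 deep, 116 wide, clear roof 72 mm above the table; tray colours change places. Origin: centre of the underside. Its x axis is level and points to the rack's back: trays draw out along -x (towards the robot). The units' front faces lie at x = -70 mm; the way in front is clear.
- yellow_tray (a joint): How far the yellow tray is drawn out of its unit, m: 0 fully home, 0.100 at its outer stop; starts 0 to 0.015 (all but shut). Slides with 1.5 N of friction and light damping, and stays where it is left.
- yellow_lip (a point): Middle of the top edge of the yellow tray's front lip, an upright plate 100 mm wide (rack y), 8 mm thick (rack x; point at mid-thickness), from 16 to 62 mm above the table. Behind it an open pocket, free from above: 66 mm long to a low cross wall, 94 mm wide, its walls 42 and floor 22 mm above the table. With the tray home the unit's front is 62 mm behind the lip's back face.
- white_tray (a joint): How far the white tray is drawn out of its unit, m: 0 fully home, 0.100 at its outer stop; starts 0.05 to 0.09 (left standing out). Slides with 1.5 N of friction and light damping, and stays where it is left.
- white_lip (a point): Middle of the top edge of the white tray's front lip, an upright plate 100 mm wide (rack y), 8 mm thick (rack x; point at mid-thickness), from 16 to 62 mm above the table. Behind it an open pocket, free from above: 66 mm long to a low cross wall, 94 mm wide, its walls 42 and floor 22 mm above the table. With the tray home the unit's front is 62 mm behind the lip's back face.
- red_tray (a joint): How far the red tray is drawn out of its unit, m: 0 fully home, 0.100 at its outer stop; starts 0 to 0.03. Slides with 1.5 N of friction and light damping, and stays where it is left.
- red_lip (a point): Middle of the top edge of the red tray's front lip, an upright plate 100 mm wide (rack y), 8 mm thick (rack x; point at mid-thickness), from 16 to 62 mm above the table. Behind it an open pocket, free from above: 66 mm long to a low cross wall, 94 mm wide, its walls 42 and floor 22 mm above the table. With the tray home the unit's front is 62 mm behind the lip's back face.
- ink_bottle_mid (a point): Half-way up a small amber ink bottle with a black cap (32 mm across, 36 mm high), loose, standing upright in the yellow tray's compartment behind the cross wall, under the clear roof at the start. Its z axis is its upright axis.
- tape_roll_mid (a point): Half-way up an orange roll of tape (68 mm across, 22 mm high) lying loose on the roof of the red tray's unit.
- mug_mid (a point): Half-way up a white mug (80 mm across plus handle, 90 mm high), loose, standing beside the rack.
- pen_pot_mid (a point): Half-way up a dark steel pen pot (72 mm across, 90 mm high, pens up to 131 mm), loose, beside the rack.
- stamp_mid (a point): Half-way up a rubber stamp with a wooden knob (35 x 55 x 66 mm), loose, standing beside the rack.
- coin_bowl_mid (a point): Half-way up a small blue bowl (100 mm across, 35 mm high), loose, beside the rack.
- glue_stick_mid (a point): Half-way up a white and green glue stick (28 mm across, 75 mm high), loose, standing beside the rack.

How it is judged:
By the outcome, as a careful person would: the job done as asked, in the order asked, and still so for the second after the job is handed in, with the robot touching nothing.
It also fails if it takes over 51 s, if anything falls off the work surface, if the arm or the gripper's body presses on something with over 40 N, if the wrist force passes 120 N, or if a joint passes its speed limit or range.

### The arm

A 7-joint arm with a two-finger parallel gripper is mounted at the origin on the work surface. World frame = base frame: x ahead of the robot, y to its left, z up, the work surface at z = 0. Lengths are in m, angles in rad, forces in N, time in s.
With the tool pointing down it reaches from about 0.4 to 0.85 m from the base axis. Payload 10.4 kg.
Tool frame: the origin (TCP) lies between the finger pads; the fingertips stand tcp_to_tips ahead of it and the grasp point (between the pads) lies 8 mm behind it (tcp_to_tips is the distance from the TCP to the fingertips, in m); z points along the fingers, y is the line along which they close (so a half turn about z gives the same grasp; the last joint's range is limited). The gripper opens to 85 mm and grips with 20 to 120 N. Pads are 22 mm wide; open, the fingers measure 114 mm over their backs; the gripper's body (76 mm by 85 mm) begins 54 mm behind the grasp point. The pads swing forward as they close: fully open they stand 13 mm farther back than shut.
Start: joints at [-0.023, 0.332, -0.065, 1.46, 0.022, 1.35, -0.088], TCP at [0.625, 0, 0.221] pointing down, gripper open.
Joint ranges: [-2.6, 2.6], [-0.5, 2.12], [-1.47, 1.34], [0.16, 2.42], [-1.27, 4.41], [0.06, 2.06], [-2.6, 2.6]. Speed limits (rad/s): [2.22, 2.22, 2.79, 2.79, 3.14, 3.14, 3.14].

### API

Orientations are given as a unit quaternion [x, y, z, w].
In Python, from workcell import * gives the robot as it stands.
- The arm moves only by the tool apply_moves, never from a script. Its argument "rows" is a list of rows, each an object of numbers: "x", "y", "z": the shift along the tool's x, y, z in mm; "ax", "ay", "az": the turn, a rotation vector about the tool's x, y, z in degrees; "gripper": the closure, from 0 (fully open) to 1 (shut). A call has 1 to 5 rows; each row shifts and turns the commanded pose from where the row before left it, along the tool's axes as they then stand; what a row does not reach is not made up. A row lasts 1/12 s, in which the tool goes at most 41.7 mm and 7.16 degrees, less where a joint would pass 70% of its speed; a pose out of reach is approached as far as the arm can. A call with a gripper value outside its range is refused whole. The fingers move at their own pace and stop on an object; "newtons" is the grip in N (left out, the last holds). Time passes only in rows, so rows that do not move let the fingers close. It gives the time, the measured TCP pose, the force, the opening and the grip force at its end, in the units of the state.
- get_obs(): the state, without advancing time (a new reading comes with each control period).
- camera(name): name is "scene" or "side" or "wrist"; returns a dict with "color" (420x560x3 uint8, red, green, blue), "fov_y" (degrees; the focal length in pixels is half the picture's height over the tangent of half this angle, whatever the lens; pixels are square), "cx", "cy" (the principal point, pixels), "k1" (the pictures are not rectified: a ray, as slopes to the right and down, at radius r is drawn at 1 + k1 r^2 times it, then the intrinsics apply), "rvec" (rotation vector, rad) and "tvec" (3), from world to camera coordinates, as OpenCV has them. Camera axes: x right, y down, z forward; pixel columns grow to the right and rows downward; lengths in m; the calibration is good to about 2 mm. A picture is of the moment at which its call begins. There is no depth.
- hand_in(): hands the job in; it is judged then, once.
The state is a dict: "clock": time; "joint_pos": joint angles; "joint_velocities": joint speeds; "tau": joint torques, N m; "position": TCP position; "ee_rot": TCP orientation; "ft_force": force on the tool from outside, world axes, zero at the start; "torque": the same for the moment, N m; "grip_width": opening from 0.0 (shut) to 1.0 (fully open); "grasp_force": force on a finger pad.
Only numpy, scipy, OpenCV 4.12 (cv2) and the standard library are available. Lean on these libraries where they do the work, as an engineer would, in place of code of your own. Each camera call takes 0.05 s, during which the arm holds its last target. There are 200 camera calls.

## Working session

There is one attempt and no reset: what is moved stays moved. The work goes in short steps, Python scripts to look and compute and a tool call to move; the robot and the scene stay as the last step left them, time stands still between calls to the robot, and variables do not carry over. Pictures are saved under pics/ and viewed, at most 10 in all, crops included, and the job is handed in when it is done.

Besides the shell and the picture viewer there is one more tool, called by a JSON object that holds its "name" and its "arguments". apply_moves: Moves the arm, as the interface text tells. Its arguments: {"type":"object","properties":{"rows":{"type":"array","items":{"type":"object","properties":{"x":{"type":"number"},"y":{"type":"number"},"z":{"type":"number"},"ax":{"type":"number"},"ay":{"type":"number"},"az":{"type":"number"},"gripper":{"type":"number"}}}},"newtons":{"type":"number"}},"required":["rows"]}

```bash
mkdir -p pics; ls
cat > h.py <<'E'
from workcell import *
import numpy as np, cv2
def K(c):
    f=210/np.tan(np.radians(c["fov_y"])/2); return np.array([[f,0,c["cx"]],[0,f,c["cy"]],[0,0,1.]]),np.array([c["k1"],0,0,0,0.])
def ray(c,px):
    k,d=K(c); p=cv2.undistortPoints(np.array(px,float).reshape(-1,1,2),k,d)[:,0]
    R=cv2.Rodrigues(np.array(c["rvec"],float))[0]; t=np.array(c["tvec"],float)
    return -R.T@t, np.c_[p,np.ones(len(p))]@R
def onz(c,px,z):
    o,d=ray(c,px); return o+d*((z-o[2])/d[:,2])[:,None]
def proj(c,P):
    k,d=K(c); return cv2.projectPoints(np.array(P,float).reshape(-1,3),np.array(c["rvec"],float),np.array(c["tvec"],float),k,d)[0][:,0]
E
python3 - <<'E'
from h import *
import pickle
o=get_obs();print(o)
C={}
for n in("scene","side","wrist"):
    c=camera(n);C[n]=c
    cv2.imwrite(f"pics/{n}0.png",c["color"][:,:,::-1]); print(n,{k:v for k,v in c.items() if k!="color"})
pickle.dump(C,open("c0.pkl","wb"))
import workcell; print([k for k in dir(workcell) if not k.startswith("_")])
E
```

```text
pics
{'clock': 0.0, 'joint_pos': array([-0.02260436,  0.33285397, -0.06473117,  1.46094378,  0.02157073,
        1.34988893, -0.08847578]), 'joint_velocities': array([ 0.00199857, -0.00160679,  0.0016203 , -0.00101655, -0.00061299,
       -0.00179417,  0.00026967]), 'tau': array([ 4.98105128e-04, -6.25449800e+01,  4.97091911e-02, -3.91610491e+01,
        1.63588714e-02,  9.83294769e-03, -6.01235030e-06]), 'position': array([6.24610969e-01, 2.56580888e-05, 2.20026014e-01]), 'ee_rot': array([ 7.07080921e-01,  7.07132294e-01, -5.04262003e-04, -4.85522257e-04]), 'ft_force': array([ 0.59772792, -0.03572531,  0.03673892]), 'torque': array([-0.00906002,  0.00043534, -0.00994215]), 'grasp_force': 0.0, 'grip_width': 0.9945634202351818}
scene {'fov_y': 50.03727879139136, 'cx': 279.4127021684284, 'cy': 211.20041224789057, 'k1': 0.04731850644135644, 'rvec': array([ 1.90742104,  1.95050079, -0.531829  ]), 'tvec': array([-1.25930946e-03, -4.77106747e-01,  1.31013344e+00])}
side {'fov_y': 45.86850416472082, 'cx': 275.7396600766445, 'cy': 218.50494605401678, 'k1': -0.16273228933726547, 'rvec': array([ 2.27860124, -0.54885695,  0.23690207]), 'tvec': array([-0.51714621,  0.25352978,  0.92061638])}
wrist {'fov_y': 64.51557947662643, 'cx': 275.3662855717688, 'cy': 205.6886819213411, 'k1': 0.025188959689064046, 'rvec': array([-2.87911357e+00,  2.07925374e-03,  1.96381203e-03]), 'tvec': array([-0.62471583, -0.03242607,  0.37716428])}
['MotionError', 'camera', 'get_obs', 'hand_in', 'tcp_to_tips']
```

View pics/scene0.png

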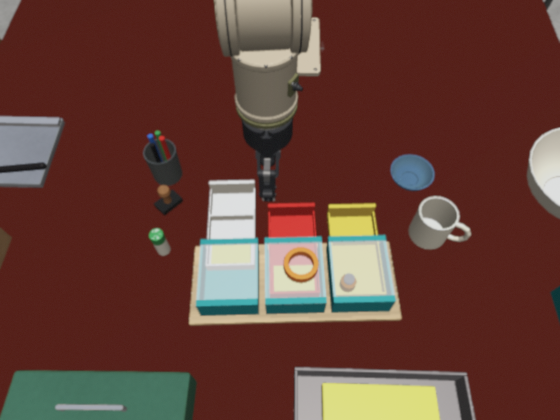

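View pics/side0.png

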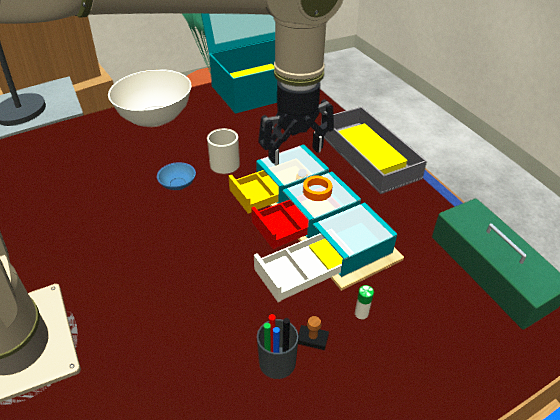

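View pics/wrist0.png

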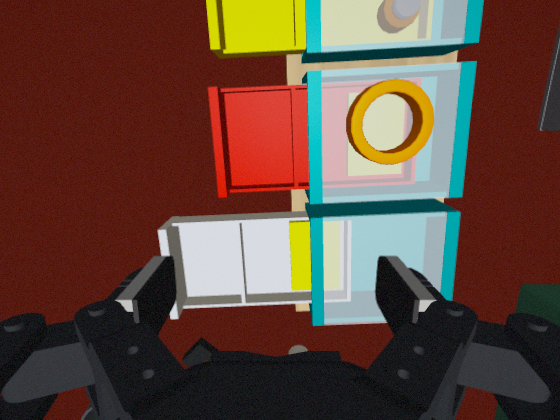

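The scene shows the white tray at -y, standing well out (wrist lip about (160-175, 230-318)). Red is in the middle (lip about (210-222, 88-196)). Yellow is at +y next to the mug (scene (330-376, 205-240)). The bottle is in the yellow unit at scene (348, 282), and the stamp, glue stick and pens stand at the -y side.

Run:
```python
from h import *
import pickle
C=pickle.load(open("c0.pkl","rb")); np.set_printoptions(precision=4,suppress=True)
print("tips",tcp_to_tips)
w=C["wrist"]; hsv=cv2.cvtColor(w["color"],cv2.COLOR_RGB2HSV); H,S,V=[hsv[...,i].astype(int) for i in range(3)]
def left(mask,r0,r1,name,c0=100,c1=300):
    pts=[]
    for r in range(r0,r1,4):
        xs=np.where(mask[r,c0:c1])[0]
        if len(xs): pts.append((c0+xs[0]-.5,r))
    P=onz(w,pts,.062); a=np.polyfit(P[:,1],P[:,0],1); print(name,"x=%.4f*y+%.4f"%tuple(a),"res",np.std(P[:,0]-np.polyval(a,P[:,1])), P[0],P[-1])
red=(S>180)&(V>120)&((H<6)|(H>174)); yel=(S>180)&(V>110)&(H>24)&(H<34); whi=(S<60)&(V>90)
left(red,96,188,"red"); left(yel,2,50,"yellow"); left(whi,238,300,"white")
teal=(S>150)&(H>80)&(H<100)&(V>90)
left(teal,80,192,"tealred",290,330);left(teal,222,318,"tealwhite",290,330)
# ends
for n,m,box in(("red",red,(70,210,205,228)),("white",whi,(210,330,155,182)),("yel",yel,(0,70,200,222))):
    s=m[box[0]:box[1],box[2]:box[3]]; r=np.where(s.any(1))[0]
    a,b=r[0]+box[0],r[-1]+box[0]; ca=np.where(m[a,box[2]:box[3]])[0].mean()+box[2]; cb=np.where(m[b,box[2]:box[3]])[0].mean()+box[2]
    print(n,a,b,ca,cb,onz(w,[(ca,a),(cb,b)],.062))
# side view: yellow lip corners, mug/pot rough
s=C["side"];sc=C["scene"]
for n,c in(("side",s),("scene",sc)):
    h=cv2.cvtColor(c["color"],cv2.COLOR_RGB2HSV); m=((h[...,0]>22)&(h[...,0]<36)&(h[...,1]>170)&(h[...,2]>90)).astype(np.uint8)
    k,l,st,ce=cv2.connectedComponentsWithStats(m)
    print(n,[(tuple(st[i]),) for i in range(1,k) if st[i][4]>100])
print("stamp,glue,mug,bowl approx scene",onz(sc,[(168,203),(160,255),(430,245),(412,185),(165,182)],0))
```

```text
tips 0.011
red x=-0.0506*y+0.5691 res 0.00026375796434507286 [0.565  0.0827 0.062 ] [0.569  0.0036 0.062 ]
yellow x=-0.0477*y+0.5750 res 0.00022148991065012273 [0.5677 0.1556 0.062 ] [0.569  0.1228 0.062 ]
white x=0.7482*y+0.5545 res 0.0038020380835351213 [ 0.5083 -0.0506  0.062 ] [ 0.4644 -0.1164  0.062 ]
tealred x=-0.0455*y+0.6568 res 0.00028479064323407293 [0.6521 0.0958 0.062 ] [ 0.6572 -0.0004  0.062 ]
tealwhite x=-0.0437*y+0.6570 res 0.00029411407772379213 [ 0.6581 -0.0343  0.062 ] [ 0.6626 -0.1359  0.062 ]
red 86 197 212.5 222.0 [[ 0.5698  0.091   0.062 ]
 [ 0.5737 -0.009   0.062 ]]
white 216 319 176.5 172.5 [[ 0.5288 -0.028   0.062 ]
 [ 0.5159 -0.1415  0.062 ]]
yel 0 49 211.83333333333334 215.0 [[0.5729 0.157  0.062 ]
 [0.5736 0.1205 0.062 ]]
side [((np.int32(230), np.int32(64), np.int32(45), np.int32(14), np.int32(215)),), ((np.int32(339), np.int32(123), np.int32(68), np.int32(51), np.int32(1538)),), ((np.int32(229), np.int32(170), np.int32(50), np.int32(43), np.int32(1158)),), ((np.int32(309), np.int32(239), np.int32(34), np.int32(30), np.int32(552)),)]
scene [((np.int32(335), np.int32(209), np.int32(37), np.int32(7), np.int32(128)),)]
stamp,glue,mug,bowl approx scene [[ 0.5352 -0.2441  0.    ]
 [ 0.667  -0.2417  0.    ]
 [ 0.6304  0.345   0.    ]
 [ 0.4738  0.3256  0.    ]
 [ 0.477  -0.2598  0.    ]]
```

Run:
```python
import cv2,pickle,numpy as np
C=pickle.load(open("c0.pkl","rb"))
a=C["scene"]["color"][195:325,190:400,::-1]; cv2.imwrite("pics/crop1.png",cv2.resize(a,None,fx=3.8,fy=3.8,interpolation=cv2.INTER_CUBIC))
```

```text
(no output)
```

View pics/crop1.png

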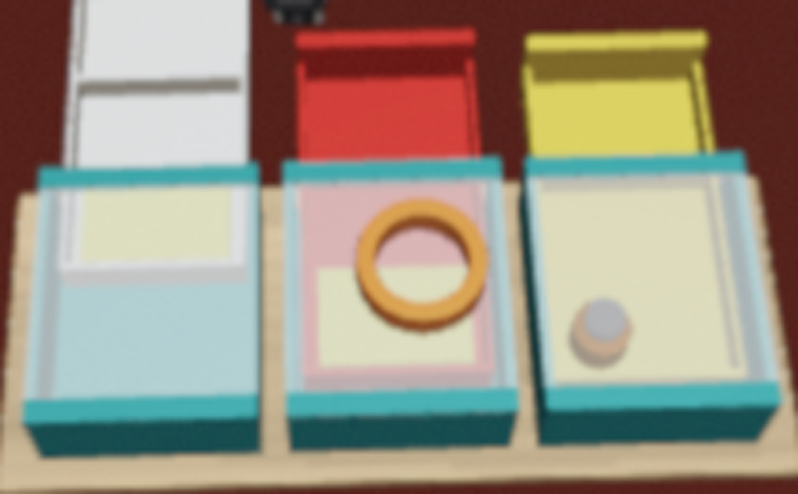

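Rack yaw is about +2.7°. The lip fronts are at x≈0.57 for red and 0.5685 for yellow (centre y≈0.171), and about 0.515-0.52 for white (centre y≈-0.09). Lip widths come out at 100 mm and spacing at 130 mm, matching what was given. I'll close the gripper, turn it to the rack and go in front of the white tray.

{"name": "apply_moves", "arguments": {"rows": [{"x": -20,"y": -30,"az": -2.7,"gripper": 1},{"x": -20,"y": -32,"gripper": 1},{"x": -19,"y": -32,"gripper": 1},{"x": -15,"y": -36,"gripper": 1},{"x": -10,"y": -36,"gripper": 1}], "newtons": 20}}

```text
invalid input at $.rows[0]: expected keys x, y, z, ax, ay, az, gripper
```

{"name": "apply_moves", "arguments": {"rows": [{"z": 25,"gripper": 1},{"z": 25,"gripper": 1},{"z": 25,"gripper": 1},{"gripper": 1},{"gripper": 1}]}}

```text
invalid input at $.rows[0]: expected keys x, y, z, ax, ay, az, gripper
```

Run:
```python
from h import *
import pickle
o=get_obs();print(o["clock"],o["position"],o["ee_rot"],o["grip_width"],o["ft_force"])
w=camera("wrist");s=camera("side");pickle.dump((w,s),open("c1.pkl","wb"))
cv2.imwrite("pics/w1.png",np.vstack([w["color"],s["color"][120:300]])[:,:,::-1])
```

```text
0.15 [6.24712264e-01 1.67852457e-05 2.20234296e-01] [ 7.07087526e-01  7.07125841e-01 -3.87064356e-04 -3.54459341e-04] 1.0019237569860966 [ 0.35928631 -0.85892816 -0.03064304]
```

View pics/w1.png

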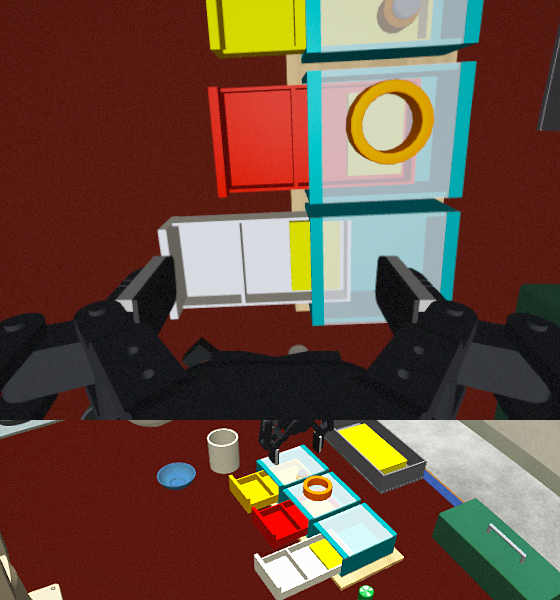

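The moves were refused because every key has to be given, so nothing moved and the picture is the same as before. I'll send the rows again with all keys.

{"name": "apply_moves", "arguments": {"rows": [{"x": -20,"y": -30,"z": 0,"ax": 0,"ay": 0,"az": -2.7,"gripper": 1},{"x": -20,"y": -32,"z": 0,"ax": 0,"ay": 0,"az": 0,"gripper": 1},{"x": -19,"y": -32,"z": 0,"ax": 0,"ay": 0,"az": 0,"gripper": 1},{"x": -15,"y": -36,"z": 0,"ax": 0,"ay": 0,"az": 0,"gripper": 1},{"x": -10,"y": -36,"z": 0,"ax": 0,"ay": 0,"az": 0,"gripper": 1}], "newtons": 20}}

```text
clock: 0.67
position: [0.4604, -0.092, 0.2205]
ee_rot: [0.691, 0.723, -0.0, -0.0]
ft_force: [-0.3, -0.5, 0.1]
grip_width: 0.297
grasp_force: 0.0
```

{"name": "apply_moves", "arguments": {"rows": [{"x": 0,"y": 0,"z": 25,"ax": 0,"ay": 0,"az": 0,"gripper": 1},{"x": 0,"y": 0,"z": 25,"ax": 0,"ay": 0,"az": 0,"gripper": 1},{"x": 0,"y": 0,"z": 25,"ax": 0,"ay": 0,"az": 0,"gripper": 1},{"x": 0,"y": 0,"z": 0,"ax": 0,"ay": 0,"az": 0,"gripper": 1},{"x": 0,"y": 0,"z": 0,"ax": 0,"ay": 0,"az": 0,"gripper": 1}]}}

```text
clock: 1.08
position: [0.4615, -0.0902, 0.1455]
ee_rot: [0.69, 0.724, -0.001, -0.001]
ft_force: [-0.2, -0.1, 0.7]
grip_width: 0.005
grasp_force: 0.0
```

Run:
```python
from h import *
import pickle
o=get_obs();print(o["clock"],o["position"],o["ee_rot"],o["grip_width"],o["ft_force"])
w=camera("wrist");s=camera("side");pickle.dump((w,s),open("c1.pkl","wb"))
cv2.imwrite("pics/w2.png",np.vstack([w["color"],s["color"][120:300]])[:,:,::-1])
print(proj(s,o["position"]-[0,0,.011]), proj(w,o["position"]-[0,0,.011]))
```

```text
1.0833 [ 0.46151539 -0.09021899  0.14551934] [ 6.90230420e-01  7.23588870e-01 -6.26434526e-04 -8.50311354e-04] 0.00474048721842965 [-0.17930402 -0.13782988  0.70999201]
[[240.78419199 254.39823591]] [[274.80519012 245.85738669]]
```

View pics/w2.png

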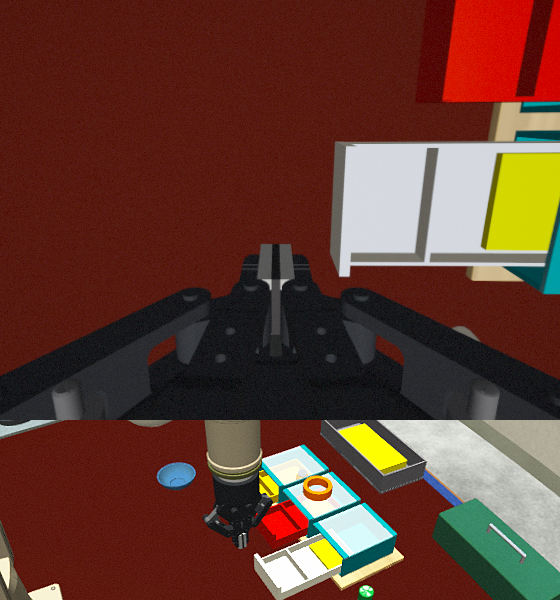

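The shut fingertip is at wrist (275, 245), just where I predicted, so the tip is 11 mm below the TCP. The white lip, at (333-350, 143-277), lies straight ahead. Next I lower and push along tool +y.

{"name": "apply_moves", "arguments": {"rows": [{"x": 0,"y": 0,"z": 35,"ax": 0,"ay": 0,"az": 0,"gripper": 1},{"x": 0,"y": 0,"z": 35,"ax": 0,"ay": 0,"az": 0,"gripper": 1},{"x": 0,"y": 0,"z": 24,"ax": 0,"ay": 0,"az": 0,"gripper": 1},{"x": 0,"y": 15,"z": 0,"ax": 0,"ay": 0,"az": 0,"gripper": 1},{"x": 0,"y": 15,"z": 0,"ax": 0,"ay": 0,"az": 0,"gripper": 1}]}}

```text
clock: 1.6
position: [0.4923, -0.0889, 0.0518]
ee_rot: [0.69, 0.723, -0.0, -0.0]
ft_force: [0.0, -0.3, 2.1]
grip_width: 0.005
grasp_force: 0.0
```

{"name": "apply_moves", "arguments": {"rows": [{"x": 0,"y": 9,"z": 0,"ax": 0,"ay": 0,"az": 0,"gripper": 1},{"x": 0,"y": 9,"z": 0,"ax": 0,"ay": 0,"az": 0,"gripper": 1},{"x": 0,"y": 9,"z": 0,"ax": 0,"ay": 0,"az": 0,"gripper": 1},{"x": 0,"y": 9,"z": 0,"ax": 0,"ay": 0,"az": 0,"gripper": 1},{"x": 0,"y": 9,"z": 0,"ax": 0,"ay": 0,"az": 0,"gripper": 1}]}}

```text
clock: 2.02
position: [0.5381, -0.0868, 0.0523]
ee_rot: [0.69, 0.724, 0.0, 0.0]
ft_force: [-0.5, -0.2, -0.2]
grip_width: -0.005
grasp_force: 0.0
```

{"name": "apply_moves", "arguments": {"rows": [{"x": 0,"y": 7,"z": 0,"ax": 0,"ay": 0,"az": 0,"gripper": 1},{"x": 0,"y": 7,"z": 0,"ax": 0,"ay": 0,"az": 0,"gripper": 1},{"x": 0,"y": 6,"z": 0,"ax": 0,"ay": 0,"az": 0,"gripper": 1},{"x": 0,"y": 5,"z": 0,"ax": 0,"ay": 0,"az": 0,"gripper": 1},{"x": 0,"y": 0,"z": 0,"ax": 0,"ay": 0,"az": 0,"gripper": 1}]}}

```text
clock: 2.43
position: [0.5629, -0.0854, 0.0518]
ee_rot: [0.69, 0.724, 0.0, 0.0]
ft_force: [0.2, -0.1, 0.4]
grip_width: 0.0
grasp_force: 0.0
```

Run:
```python
from h import *
w=camera("wrist");s=camera("side")
cv2.imwrite("pics/w3.png",np.vstack([w["color"][:300],cv2.resize(s["color"][140:310,190:430],(560,300))])[:,:,::-1])
```

```text
(no output)
```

View pics/w3.png

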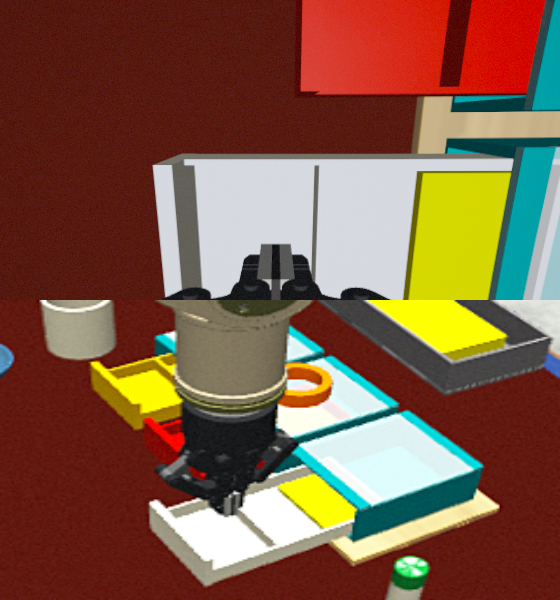

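The fingertip now seems to be over or in the white pocket, not in front of the lip: the lip is at wrist (153-195) and the tip at (275, 250). I'll measure before moving further.

Run:
```python
from h import *
import pickle
np.set_printoptions(precision=4,suppress=True)
w1,s1=pickle.load(open("c1.pkl","rb"))
print("w2 lip left edge",onz(w1,[(333,143),(342,277),(350,272)],.062))
C=pickle.load(open("c0.pkl","rb")); print("start",onz(C["wrist"],[(161,231),(172,318)],.062))
print("start side lip (255,267),(271,297)",onz(C["side"],[(255,251),(271,281)],.062))
w=camera("wrist");s=camera("side");o=get_obs();print(o["position"],o["ft_force"])
print("now wrist",onz(w,[(153,165),(165,300),(184,155),(172,163)],.062))
# side view crop scale 240/560 ,170/300
f=lambda u,v:(190+u*240/560,140+(v-300)*170/300)
print("now side",[f(150,503),f(208,570)],onz(s,[f(150,503),f(208,570)],.062))
print("tip proj side",proj(s,o["position"]-[0,0,.011]),"seen",f(230,512))
for n,c in(("w",w),("s",s)): cv2.imwrite(f"pics/now_{n}.png",c["color"][:,:,::-1])
```

```text
w2 lip left edge [[ 0.4996 -0.0409  0.062 ]
 [ 0.5158 -0.1427  0.062 ]
 [ 0.5215 -0.1382  0.062 ]]
start [[ 0.5124 -0.0433  0.062 ]
 [ 0.5155 -0.1403  0.062 ]]
start side lip (255,267),(271,297) [[ 0.5157 -0.0331  0.062 ]
 [ 0.5093 -0.1195  0.062 ]]
[ 0.5617 -0.0857  0.0518] [-0.1298  0.2204 -0.0845]
now wrist [[ 0.5083 -0.0426  0.062 ]
 [ 0.5108 -0.1068  0.062 ]
 [ 0.5215 -0.0377  0.062 ]
 [ 0.5163 -0.0414  0.062 ]]
now side [(254.28571428571428, 255.03333333333333), (279.1428571428571, 293.0)] [[ 0.5095 -0.0427  0.062 ]
 [ 0.5099 -0.1531  0.062 ]]
tip proj side [[286.3708 267.1864]] seen (288.57142857142856, 260.1333333333333)
```

Run:
```python
from h import *
o=get_obs();p=o["position"]
s=camera("side");w=camera("wrist")
for z in(.03,.041,.052,.065,.08): print(z,proj(s,[p[0],p[1],z]),proj(w,[p[0],p[1],z]))
a=cv2.resize(s["color"][190:310,230:360],None,fx=4.4,fy=4.4,interpolation=cv2.INTER_CUBIC)
cv2.imwrite("pics/s4.png",a[:,:,::-1])
```

```text
0.03 [[286.28564348 270.57200173]] [[274.77599703 238.52299604]]
0.041 [[286.37265164 267.11121038]] [[274.73903219 245.9873417 ]]
0.052 [[286.46082393 263.59633947]] [[274.69723127 254.4256172 ]]
0.065 [[286.56655421 259.37117782]] [[274.6401818  265.93760877]]
0.08 [[286.69064497 254.39780644]] [[274.56117447 281.87196609]]
```

View pics/s4.png

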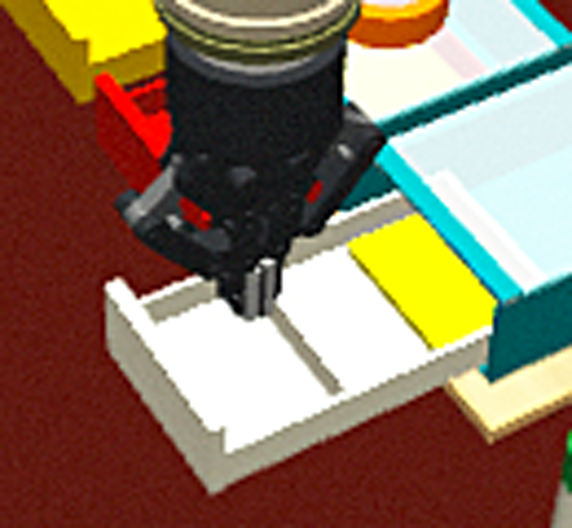

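The crop shows the tip bottom at side (288, 262), which puts it at z≈0.06. The tip therefore skimmed over the 62 mm lip and the tray hasn't moved. Shut, the tips stand higher than I assumed, so I'll go back over the lip and come down lower in front of it. A TCP z of 0.030 is safe under either reading.

{"name": "apply_moves", "arguments": {"rows": [{"x": 0,"y": 0,"z": -30,"ax": 0,"ay": 0,"az": 0,"gripper": 1},{"x": 0,"y": -35,"z": 0,"ax": 0,"ay": 0,"az": 0,"gripper": 1},{"x": 0,"y": -35,"z": 0,"ax": 0,"ay": 0,"az": 0,"gripper": 1},{"x": 0,"y": -30,"z": 0,"ax": 0,"ay": 0,"az": 0,"gripper": 1},{"x": 0,"y": 0,"z": 25,"ax": 0,"ay": 0,"az": 0,"gripper": 1}]}}

```text
clock: 3.15
position: [0.4604, -0.0916, 0.0604]
ee_rot: [0.691, 0.723, 0.001, 0.002]
ft_force: [1.7, -0.9, -0.3]
grip_width: -0.002
grasp_force: 0.0
```

{"name": "apply_moves", "arguments": {"rows": [{"x": 0,"y": 0,"z": 17,"ax": 0,"ay": 0,"az": 0,"gripper": 1},{"x": 0,"y": 0,"z": 10,"ax": 0,"ay": 0,"az": 0,"gripper": 1},{"x": 0,"y": 0,"z": 0,"ax": 0,"ay": 0,"az": 0,"gripper": 1}]}}

```text
clock: 3.4
position: [0.4608, -0.0902, 0.0282]
ee_rot: [0.69, 0.724, -0.001, -0.001]
ft_force: [-0.2, 0.1, 0.1]
grip_width: -0.001
grasp_force: 0.0
```

Run:
```python
from h import *
o=get_obs();p=o["position"];print(p,o["ft_force"])
s=camera("side");w=camera("wrist")
for z in(.015,.03,.045,.06): print(z,proj(s,[p[0],p[1],z]),proj(w,[[p[0],p[1],z],[p[0],p[1]+.011,z]]).tolist())
for n,c,(u,v) in(("side",s,(int(proj(s,[p[0],p[1],.03])[0][0]),int(proj(s,[p[0],p[1],.03])[0][1]))),):
    for uu in(u-4,u,u+4): print(uu,[(r,tuple(int(q) for q in c["color"][r,uu])) for r in range(v-16,v+8,2)])
g=w["color"].max(2).astype(int); print("wrist col",[(r,tuple(int(q) for q in w["color"][r,285])) for r in range(215,280,5)])
```

```text
[ 0.46078108 -0.09016721  0.02816195] [-0.24230878  0.14350218  0.13201836]
0.015 [[243.33230556 294.03810124]] [[273.155559591248, 243.38951431498964], [274.07550631928166, 223.76657025170033]]
0.03 [[242.98976686 289.45628219]] [[272.9104938372716, 254.69206328127115], [273.9097514217672, 233.4841355827205]]
0.045 [[242.64070768 284.77201415]] [[272.6172447083447, 268.21197483985117], [273.71087397794673, 245.1402883527679]]
0.06 [[242.28497314 279.98227035]] [[272.2599540527828, 284.67730436169455], [273.46779311286105, 259.3823792755197]]
238 [(273, (20, 27, 28)), (275, (26, 29, 33)), (277, (26, 26, 26)), (279, (18, 15, 21)), (281, (21, 19, 20)), (283, (21, 23, 22)), (285, (31, 38, 40)), (287, (37, 14, 16)), (289, (98, 28, 18)), (291, (96, 27, 21)), (293, (99, 25, 13)), (295, (93, 18, 11))]
242 [(273, (20, 24, 20)), (275, (16, 19, 21)), (277, (51, 54, 51)), (279, (104, 105, 102)), (281, (119, 119, 113)), (283, (116, 115, 114)), (285, (121, 121, 114)), (287, (115, 115, 112)), (289, (113, 114, 108)), (291, (96, 17, 11)), (293, (94, 21, 14)), (295, (94, 29, 17))]
246 [(273, (21, 22, 26)), (275, (41, 48, 44)), (277, (235, 235, 226)), (279, (115, 115, 113)), (281, (120, 116, 110)), (283, (110, 112, 103)), (285, (108, 106, 104)), (287, (98, 100, 91)), (289, (100, 21, 14)), (291, (94, 22, 20)), (293, (95, 26, 16)), (295, (93, 21, 14))]
wrist col [(215, (86, 23, 15)), (220, (88, 25, 9)), (225, (90, 28, 18)), (230, (87, 20, 18)), (235, (90, 29, 20)), (240, (88, 28, 20)), (245, (88, 86, 84)), (250, (88, 90, 88)), (255, (87, 87, 87)), (260, (85, 87, 85)), (265, (90, 88, 85)), (270, (87, 87, 84)), (275, (88, 87, 87))]
```

Tip z is now about 0.04, roughly 11 mm above the TCP, which is a good height on the lip. I push.

{"name": "apply_moves", "arguments": {"rows": [{"x": 0,"y": 15,"z": 0,"ax": 0,"ay": 0,"az": 0,"gripper": 1},{"x": 0,"y": 15,"z": 0,"ax": 0,"ay": 0,"az": 0,"gripper": 1},{"x": 0,"y": 8,"z": 0,"ax": 0,"ay": 0,"az": 0,"gripper": 1},{"x": 0,"y": 8,"z": 0,"ax": 0,"ay": 0,"az": 0,"gripper": 1},{"x": 0,"y": 8,"z": 0,"ax": 0,"ay": 0,"az": 0,"gripper": 1}]}}

```text
clock: 3.92
position: [0.5166, -0.0878, 0.0302]
ee_rot: [0.69, 0.724, -0.0, -0.0]
ft_force: [-1.1, -0.5, 0.9]
grip_width: 0.003
grasp_force: 1.0
```

{"name": "apply_moves", "arguments": {"rows": [{"x": 0,"y": 8,"z": 0,"ax": 0,"ay": 0,"az": 0,"gripper": 1},{"x": 0,"y": 8,"z": 0,"ax": 0,"ay": 0,"az": 0,"gripper": 1},{"x": 0,"y": 8,"z": 0,"ax": 0,"ay": 0,"az": 0,"gripper": 1},{"x": 0,"y": 7,"z": 0,"ax": 0,"ay": 0,"az": 0,"gripper": 1},{"x": 0,"y": 6,"z": 0,"ax": 0,"ay": 0,"az": 0,"gripper": 1}]}}

```text
clock: 4.33
position: [0.5538, -0.086, 0.0298]
ee_rot: [0.69, 0.724, 0.0, 0.0]
ft_force: [-1.8, -0.2, 2.7]
grip_width: -0.002
grasp_force: 1.0
```

{"name": "apply_moves", "arguments": {"rows": [{"x": 0,"y": 6,"z": 0,"ax": 0,"ay": 0,"az": 0,"gripper": 1},{"x": 0,"y": 4,"z": 0,"ax": 0,"ay": 0,"az": 0,"gripper": 1},{"x": 0,"y": 3,"z": 0,"ax": 0,"ay": 0,"az": 0,"gripper": 1},{"x": 0,"y": 2,"z": 0,"ax": 0,"ay": 0,"az": 0,"gripper": 1},{"x": 0,"y": 0,"z": 0,"ax": 0,"ay": 0,"az": 0,"gripper": 1}]}}

```text
clock: 4.75
position: [0.5684, -0.0853, 0.0298]
ee_rot: [0.69, 0.724, 0.0, 0.0]
ft_force: [-0.6, -0.2, 0.1]
grip_width: -0.0
grasp_force: 0.0
```

Run:
```python
from h import *
o=get_obs();p=o["position"];print(p,o["ft_force"])
c=camera("wrist"); s=camera("side")
cv2.imwrite("pics/w5.png",np.vstack([c["color"][:300],cv2.resize(s["color"][140:310,190:430],(560,300))])[:,:,::-1])
```

```text
[ 0.5684398  -0.08530191  0.02980412] [-0.64198793 -0.24919878  0.11918621]
```

View pics/w5.png

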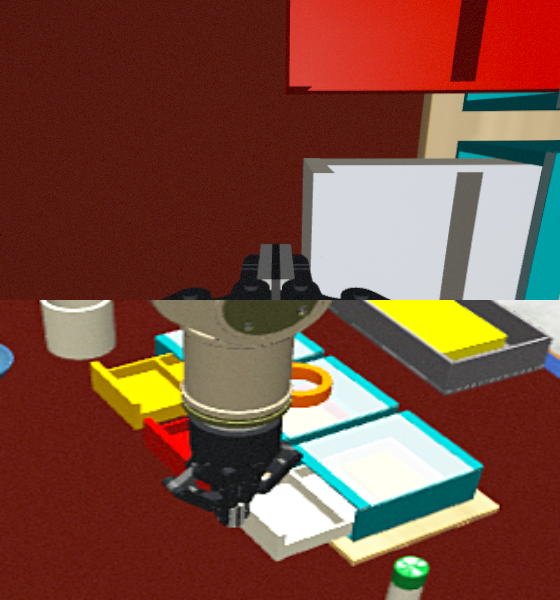

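The white tray is moving. Its lip, at wrist (303-335, 160), is in contact with the finger. I keep pushing in small steps until the stop shows in the force.

{"name": "apply_moves", "arguments": {"rows": [{"x": 0,"y": 3,"z": 0,"ax": 0,"ay": 0,"az": 0,"gripper": 1},{"x": 0,"y": 3,"z": 0,"ax": 0,"ay": 0,"az": 0,"gripper": 1},{"x": 0,"y": 2,"z": 0,"ax": 0,"ay": 0,"az": 0,"gripper": 1},{"x": 0,"y": 2,"z": 0,"ax": 0,"ay": 0,"az": 0,"gripper": 1}]}}

```text
clock: 5.18
position: [0.5763, -0.0849, 0.0296]
ee_rot: [0.69, 0.723, -0.001, -0.002]
ft_force: [-19.4, 0.5, 14.8]
grip_width: 0.004
grasp_force: 9.9
```

{"name": "apply_moves", "arguments": {"rows": [{"x": 0,"y": 1,"z": 0,"ax": 0,"ay": 0,"az": 0,"gripper": 1},{"x": 0,"y": 1,"z": 0,"ax": 0,"ay": 0,"az": 0,"gripper": 1}]}}

```text
clock: 5.35
position: [0.5763, -0.085, 0.0294]
ee_rot: [0.69, 0.723, -0.003, -0.003]
ft_force: [-26.5, -0.2, 19.4]
grip_width: -0.0
grasp_force: 13.1
```

{"name": "apply_moves", "arguments": {"rows": [{"x": 0,"y": 1,"z": 0,"ax": 0,"ay": 0,"az": 0,"gripper": 1},{"x": 0,"y": 1,"z": 0,"ax": 0,"ay": 0,"az": 0,"gripper": 1}]}}

```text
clock: 5.52
position: [0.5763, -0.085, 0.0293]
ee_rot: [0.691, 0.723, -0.004, -0.005]
ft_force: [-36.3, 0.8, 29.5]
grip_width: -0.002
grasp_force: 18.3
```

The white tray is home: the force rises and the TCP has stopped at x=0.576. I back off, rise and travel over to the yellow tray.

{"name": "apply_moves", "arguments": {"rows": [{"x": 0,"y": -15,"z": 0,"ax": 0,"ay": 0,"az": 0,"gripper": 1},{"x": 0,"y": -30,"z": 0,"ax": 0,"ay": 0,"az": 0,"gripper": 1},{"x": 0,"y": 0,"z": -40,"ax": 0,"ay": 0,"az": 0,"gripper": 1},{"x": 0,"y": 0,"z": -40,"ax": 0,"ay": 0,"az": 0,"gripper": 1},{"x": 0,"y": 0,"z": -40,"ax": 0,"ay": 0,"az": 0,"gripper": 1}]}}

```text
clock: 5.93
position: [0.5363, -0.0868, 0.151]
ee_rot: [0.69, 0.724, -0.0, -0.0]
ft_force: [1.3, 0.2, 0.2]
grip_width: -0.0
grasp_force: 0.0
```

{"name": "apply_moves", "arguments": {"rows": [{"x": 37,"y": 10,"z": 0,"ax": 0,"ay": 0,"az": 0,"gripper": 1},{"x": 37,"y": 10,"z": 0,"ax": 0,"ay": 0,"az": 0,"gripper": 1},{"x": 37,"y": 10,"z": 0,"ax": 0,"ay": 0,"az": 0,"gripper": 1},{"x": 37,"y": 10,"z": 0,"ax": 0,"ay": 0,"az": 0,"gripper": 1},{"x": 37,"y": 10,"z": 0,"ax": 0,"ay": 0,"az": 0,"gripper": 1}]}}

```text
clock: 6.35
position: [0.5789, 0.1023, 0.1503]
ee_rot: [0.69, 0.723, 0.001, 0.0]
ft_force: [1.1, -0.1, -0.1]
grip_width: -0.001
grasp_force: 0.0
```

{"name": "apply_moves", "arguments": {"rows": [{"x": 35,"y": 10,"z": 0,"ax": 0,"ay": 0,"az": 0,"gripper": 1},{"x": 35,"y": 10,"z": 0,"ax": 0,"ay": 0,"az": 0,"gripper": 1},{"x": 0,"y": 0,"z": 0,"ax": 0,"ay": 0,"az": -7,"gripper": 1},{"x": 0,"y": 0,"z": 0,"ax": 0,"ay": 0,"az": -7,"gripper": 1},{"x": 0,"y": 0,"z": 0,"ax": 0,"ay": 0,"az": -7,"gripper": 1}]}}

```text
clock: 6.77
position: [0.5952, 0.1724, 0.1497]
ee_rot: [0.544, 0.839, 0.0, 0.0]
ft_force: [0.0, -1.0, 0.9]
grip_width: 0.002
grasp_force: 0.0
```

{"name": "apply_moves", "arguments": {"rows": [{"x": 0,"y": 0,"z": 0,"ax": 0,"ay": 0,"az": -7,"gripper": 1},{"x": 0,"y": 0,"z": 0,"ax": 0,"ay": 0,"az": -7,"gripper": 1},{"x": 0,"y": 0,"z": 0,"ax": 0,"ay": 0,"az": -7,"gripper": 1},{"x": 0,"y": 0,"z": 0,"ax": 0,"ay": 0,"az": -7,"gripper": 1},{"x": 0,"y": 0,"z": 0,"ax": 0,"ay": 0,"az": -7,"gripper": 1}]}}

```text
clock: 7.18
position: [0.5954, 0.1714, 0.1499]
ee_rot: [0.267, 0.964, 0.0, 0.0]
ft_force: [-0.0, 0.4, -0.2]
grip_width: -0.003
grasp_force: 0.0
```

{"name": "apply_moves", "arguments": {"rows": [{"x": 0,"y": 0,"z": 0,"ax": 0,"ay": 0,"az": -7,"gripper": 1},{"x": 0,"y": 0,"z": 0,"ax": 0,"ay": 0,"az": -7,"gripper": 1},{"x": 0,"y": 0,"z": 0,"ax": 0,"ay": 0,"az": -7,"gripper": 1},{"x": 0,"y": 0,"z": 0,"ax": 0,"ay": 0,"az": -7,"gripper": 1},{"x": 0,"y": 0,"z": 0,"ax": 0,"ay": 0,"az": -6,"gripper": 1}]}}

```text
clock: 7.6
position: [0.5954, 0.1714, 0.15]
ee_rot: [-0.027, 1.0, 0.0, 0.0]
ft_force: [-0.3, -1.2, 0.7]
grip_width: -0.001
grasp_force: 0.0
```

Run:
```python
from h import *
from scipy.spatial.transform import Rotation as R
np.set_printoptions(precision=4,suppress=True)
o=get_obs();p=o["position"];print(p,o["ft_force"],o["joint_pos"]);print(R.from_quat(o["ee_rot"]).as_matrix())
w=camera("wrist");s=camera("side");sc=camera("scene")
for n,c in(("wrist",w),("side",s),("scene",sc)):
    h=cv2.cvtColor(c["color"],cv2.COLOR_RGB2HSV).astype(int)
    m=((h[...,0]>22)&(h[...,0]<36)&(h[...,1]>150)&(h[...,2]>80)).astype(np.uint8)
    k,l,st,ce=cv2.connectedComponentsWithStats(m); print(n,[st[i].tolist() for i in range(1,k) if st[i][4]>100])
cv2.imwrite("pics/w6.png",w["color"][:,:,::-1])
```

```text
[0.5954 0.1714 0.15  ] [-0.346  -1.2385  0.6907] [-0.0403  0.3957 -0.4001  1.5511  0.1601  1.2265  1.1574]
[[-0.9986 -0.0533  0.0007]
 [-0.0533  0.9986  0.0004]
 [-0.0008  0.0004 -1.    ]]
wrist [[207, 161, 138, 114, 12425]]
side [[339, 123, 69, 51, 1552], [229, 170, 50, 43, 1173]]
scene [[327, 203, 51, 31, 490]]
```

View pics/w6.png

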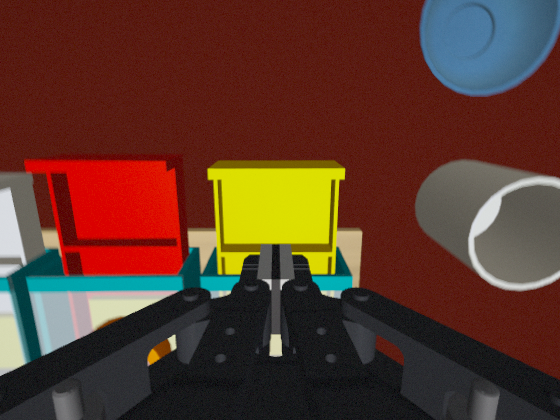

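The wrist view shows the yellow lip at (208-344, 161-180), centred at column 276, with its pocket open in front of the roof. The finger at column 275 is lined up sideways. I'll check the fore-aft numbers without using another picture.

Run:
```python
from h import *
np.set_printoptions(precision=4,suppress=True)
w=camera("wrist")
prev=None
for col in (240,310):
    print([(r,)+tuple(int(q) for q in w["color"][r,col]) for r in range(157,186,2)], [(r,)+tuple(int(q) for q in w["color"][r,col]) for r in range(240,296,4)])
print(proj(w,[[.5669,.1705,.062],[.575,.1705,.062],[.5669,.1705,.016],[.649,.1705,.072]]))
for r in (161,166,180): print(r,onz(w,[(210,r),(276,r),(342,r)],.062))
print("roof front",onz(w,[(240,276),(310,276)],.074))
```

```text
[(157, 90, 30, 18), (159, 93, 27, 20), (161, 113, 88, 0), (163, 116, 94, 0), (165, 119, 95, 0), (167, 117, 94, 0), (169, 213, 215, 0), (171, 220, 224, 0), (173, 220, 224, 0), (175, 221, 223, 0), (177, 220, 222, 0), (179, 220, 223, 0), (181, 220, 222, 0), (183, 220, 222, 0), (185, 220, 223, 0)] [(240, 220, 218, 0), (244, 146, 134, 0), (248, 116, 92, 0), (252, 168, 155, 0), (256, 219, 214, 0), (260, 220, 215, 0), (264, 220, 215, 0), (268, 220, 215, 0), (272, 210, 203, 0), (276, 19, 34, 33), (280, 26, 24, 29), (284, 18, 23, 22), (288, 31, 30, 33), (292, 30, 27, 28)]
[(157, 90, 31, 22), (159, 92, 31, 18), (161, 115, 90, 0), (163, 121, 97, 0), (165, 118, 94, 0), (167, 117, 94, 0), (169, 214, 216, 0), (171, 219, 223, 0), (173, 220, 223, 0), (175, 220, 223, 0), (177, 218, 221, 0), (179, 219, 223, 0), (181, 220, 222, 0), (183, 220, 223, 0), (185, 221, 224, 0)] [(240, 220, 221, 0), (244, 138, 122, 0), (248, 120, 99, 0), (252, 190, 184, 0), (256, 219, 217, 0), (260, 220, 217, 0), (264, 220, 216, 0), (268, 220, 217, 0), (272, 102, 99, 8), (276, 22, 25, 29), (280, 21, 20, 29), (284, 22, 25, 25), (288, 20, 22, 24), (292, 27, 24, 24)]
[[276.0811 168.7196]
 [275.6033 179.7408]
 [275.9276 160.5058]
 [271.4563 278.2317]]
161 [[0.5634 0.1228 0.062 ]
 [0.5613 0.1702 0.062 ]
 [0.5593 0.2176 0.062 ]]
166 [[0.567  0.1228 0.062 ]
 [0.5649 0.1704 0.062 ]
 [0.5629 0.218  0.062 ]]
180 [[0.5772 0.1227 0.062 ]
 [0.5752 0.1708 0.062 ]
 [0.5732 0.2189 0.062 ]]
roof front [[0.6471 0.1468 0.074 ]
 [0.6449 0.1993 0.074 ]]
```

Front edge row 168.7 and back edge 179.7 match the model (back face x=0.575, roof front x=0.647). The finger at x=0.5954 therefore goes into the pocket, so I descend.

{"name": "apply_moves", "arguments": {"rows": [{"x": 0,"y": 0,"z": 30,"ax": 0,"ay": 0,"az": 0,"gripper": 1},{"x": 0,"y": 0,"z": 30,"ax": 0,"ay": 0,"az": 0,"gripper": 1},{"x": 0,"y": 0,"z": 25,"ax": 0,"ay": 0,"az": 0,"gripper": 1},{"x": 0,"y": 0,"z": 10,"ax": 0,"ay": 0,"az": 0,"gripper": 1},{"x": 0,"y": 0,"z": 0,"ax": 0,"ay": 0,"az": 0,"gripper": 1}]}}

```text
clock: 8.22
position: [0.5935, 0.1707, 0.0524]
ee_rot: [-0.023, 1.0, -0.001, -0.002]
ft_force: [0.4, -0.6, -0.1]
grip_width: -0.002
grasp_force: 0.0
```

{"name": "apply_moves", "arguments": {"rows": [{"x": 0,"y": 0,"z": 10,"ax": 0,"ay": 0,"az": 0,"gripper": 1},{"x": 0,"y": 0,"z": 10,"ax": 0,"ay": 0,"az": 0,"gripper": 1},{"x": 0,"y": 0,"z": 7,"ax": 0,"ay": 0,"az": 0,"gripper": 1},{"x": 0,"y": 0,"z": 0,"ax": 0,"ay": 0,"az": 0,"gripper": 1}]}}

```text
clock: 8.55
position: [0.5945, 0.171, 0.0267]
ee_rot: [-0.023, 1.0, -0.0, -0.001]
ft_force: [-0.1, -0.7, 0.6]
grip_width: 0.002
grasp_force: 0.0
```

{"name": "apply_moves", "arguments": {"rows": [{"x": 2,"y": 0,"z": 0,"ax": 0,"ay": 0,"az": 0,"gripper": 1},{"x": 2,"y": 0,"z": 0,"ax": 0,"ay": 0,"az": 0,"gripper": 1},{"x": 2,"y": 0,"z": 0,"ax": 0,"ay": 0,"az": 0,"gripper": 1},{"x": 2,"y": 0,"z": 0,"ax": 0,"ay": 0,"az": 0,"gripper": 1},{"x": 2,"y": 0,"z": 0,"ax": 0,"ay": 0,"az": 0,"gripper": 1}]}}

```text
clock: 8.97
position: [0.585, 0.1708, 0.0282]
ee_rot: [-0.024, 1.0, 0.0, 0.0]
ft_force: [2.5, 0.9, 1.0]
grip_width: -0.001
grasp_force: 0.8
```

{"name": "apply_moves", "arguments": {"rows": [{"x": 2,"y": 0,"z": 0,"ax": 0,"ay": 0,"az": 0,"gripper": 1},{"x": 2,"y": 0,"z": 0,"ax": 0,"ay": 0,"az": 0,"gripper": 1},{"x": 2,"y": 0,"z": 0,"ax": 0,"ay": 0,"az": 0,"gripper": 1},{"x": 2,"y": 0,"z": 0,"ax": 0,"ay": 0,"az": 0,"gripper": 1},{"x": 2,"y": 0,"z": 0,"ax": 0,"ay": 0,"az": 0,"gripper": 1}]}}

```text
clock: 9.38
position: [0.575, 0.1703, 0.028]
ee_rot: [-0.024, 1.0, 0.0, 0.0]
ft_force: [1.7, 0.8, 0.9]
grip_width: -0.001
grasp_force: 0.8
```

```bash
cat > yl.py <<'E'
from h import *
o=get_obs(); p=o["position"]; print(o["clock"],p,o["ft_force"])
w=camera("wrist"); h=cv2.cvtColor(w["color"],cv2.COLOR_RGB2HSV).astype(int); np.set_printoptions(precision=4,suppress=True)
m=((h[...,0]>22)&(h[...,0]<36)&(h[...,1]>150)&(h[...,2]>160)) # lit top
print("gap expected lip-back row vs", proj(w,[p+[-.02,0,.062-p[2]]]))
for col in(235,315):
    r=np.where(m[:,col])[0]
    if len(r): print(col,r[0],"lip front top",onz(w,[(col,r[0]-.5)],.062), [(int(r),int(w["color"][r,col,0])) for r in range(r[0]-6,r[0]+40,4)])
E
python3 yl.py
```

```text
9.3833 [0.57503027 0.17031007 0.02801033] [1.67598928 0.80207901 0.91916007]
gap expected lip-back row vs [[278.1783 240.2675]]
235 242 lip front top [[0.5563 0.1541 0.062 ]] [(236, 150), (240, 152), (244, 255), (248, 255), (252, 255), (256, 255), (260, 255), (264, 255), (268, 255), (272, 255), (276, 255), (280, 255)]
315 242 lip front top [[0.5549 0.1842 0.062 ]] [(236, 151), (240, 152), (244, 255), (248, 255), (252, 255), (256, 255), (260, 255), (264, 255), (268, 255), (272, 255), (276, 255), (280, 255)]
```

The hook holds: the lip front has moved from x≈0.566 to 0.556 under about 2 N. I draw gently, about 78 mm more to the stop.

{"name": "apply_moves", "arguments": {"rows": [{"x": 3,"y": 0,"z": 0,"ax": 0,"ay": 0,"az": 0,"gripper": 1},{"x": 3,"y": 0,"z": 0,"ax": 0,"ay": 0,"az": 0,"gripper": 1},{"x": 3,"y": 0,"z": 0,"ax": 0,"ay": 0,"az": 0,"gripper": 1},{"x": 3,"y": 0,"z": 0,"ax": 0,"ay": 0,"az": 0,"gripper": 1},{"x": 3,"y": 0,"z": 0,"ax": 0,"ay": 0,"az": 0,"gripper": 1}]}}

```text
clock: 9.85
position: [0.5598, 0.1696, 0.0279]
ee_rot: [-0.024, 1.0, -0.0, 0.0]
ft_force: [1.3, 1.5, 0.5]
grip_width: 0.001
grasp_force: 0.9
```

{"name": "apply_moves", "arguments": {"rows": [{"x": 3,"y": 0,"z": 0,"ax": 0,"ay": 0,"az": 0,"gripper": 1},{"x": 3,"y": 0,"z": 0,"ax": 0,"ay": 0,"az": 0,"gripper": 1},{"x": 3,"y": 0,"z": 0,"ax": 0,"ay": 0,"az": 0,"gripper": 1},{"x": 3,"y": 0,"z": 0,"ax": 0,"ay": 0,"az": 0,"gripper": 1},{"x": 3,"y": 0,"z": 0,"ax": 0,"ay": 0,"az": 0,"gripper": 1}]}}

```text
clock: 10.27
position: [0.5448, 0.1688, 0.0278]
ee_rot: [-0.024, 1.0, -0.0, 0.0]
ft_force: [1.4, 0.4, 0.5]
grip_width: -0.001
grasp_force: 0.9
```

{"name": "apply_moves", "arguments": {"rows": [{"x": 3,"y": 0,"z": 0,"ax": 0,"ay": 0,"az": 0,"gripper": 1},{"x": 3,"y": 0,"z": 0,"ax": 0,"ay": 0,"az": 0,"gripper": 1},{"x": 3,"y": 0,"z": 0,"ax": 0,"ay": 0,"az": 0,"gripper": 1},{"x": 3,"y": 0,"z": 0,"ax": 0,"ay": 0,"az": 0,"gripper": 1},{"x": 3,"y": 0,"z": 0,"ax": 0,"ay": 0,"az": 0,"gripper": 1}]}}

```text
clock: 10.68
position: [0.5298, 0.1681, 0.0278]
ee_rot: [-0.024, 1.0, 0.0, 0.0]
ft_force: [2.3, 0.1, 1.0]
grip_width: -0.001
grasp_force: 0.9
```

{"name": "apply_moves", "arguments": {"rows": [{"x": 3,"y": 0,"z": 0,"ax": 0,"ay": 0,"az": 0,"gripper": 1},{"x": 3,"y": 0,"z": 0,"ax": 0,"ay": 0,"az": 0,"gripper": 1},{"x": 3,"y": 0,"z": 0,"ax": 0,"ay": 0,"az": 0,"gripper": 1},{"x": 3,"y": 0,"z": 0,"ax": 0,"ay": 0,"az": 0,"gripper": 1},{"x": 3,"y": 0,"z": 0,"ax": 0,"ay": 0,"az": 0,"gripper": 1}]}}

```text
clock: 11.1
position: [0.5148, 0.1674, 0.0278]
ee_rot: [-0.024, 1.0, -0.0, 0.0]
ft_force: [2.1, 0.7, -0.2]
grip_width: 0.001
grasp_force: 0.9
```

{"name": "apply_moves", "arguments": {"rows": [{"x": 2,"y": 0,"z": 0,"ax": 0,"ay": 0,"az": 0,"gripper": 1},{"x": 2,"y": 0,"z": 0,"ax": 0,"ay": 0,"az": 0,"gripper": 1},{"x": 2,"y": 0,"z": 0,"ax": 0,"ay": 0,"az": 0,"gripper": 1},{"x": 2,"y": 0,"z": 0,"ax": 0,"ay": 0,"az": 0,"gripper": 1},{"x": 2,"y": 0,"z": 0,"ax": 0,"ay": 0,"az": 0,"gripper": 1}]}}

```text
clock: 11.52
position: [0.505, 0.167, 0.0278]
ee_rot: [-0.024, 1.0, 0.0, 0.0]
ft_force: [1.6, -0.4, 0.3]
grip_width: -0.002
grasp_force: 0.8
```

{"name": "apply_moves", "arguments": {"rows": [{"x": 1,"y": 0,"z": 0,"ax": 0,"ay": 0,"az": 0,"gripper": 1},{"x": 1,"y": 0,"z": 0,"ax": 0,"ay": 0,"az": 0,"gripper": 1},{"x": 1,"y": 0,"z": 0,"ax": 0,"ay": 0,"az": 0,"gripper": 1}]}}

```text
clock: 11.77
position: [0.502, 0.1668, 0.0278]
ee_rot: [-0.024, 1.0, -0.0, 0.0]
ft_force: [2.3, -1.1, 0.4]
grip_width: -0.001
grasp_force: 0.8
```

{"name": "apply_moves", "arguments": {"rows": [{"x": 1,"y": 0,"z": 0,"ax": 0,"ay": 0,"az": 0,"gripper": 1},{"x": 1,"y": 0,"z": 0,"ax": 0,"ay": 0,"az": 0,"gripper": 1},{"x": 1,"y": 0,"z": 0,"ax": 0,"ay": 0,"az": 0,"gripper": 1},{"x": 1,"y": 0,"z": 0,"ax": 0,"ay": 0,"az": 0,"gripper": 1}]}}

```text
clock: 12.1
position: [0.498, 0.1666, 0.0278]
ee_rot: [-0.024, 1.0, -0.0, 0.0]
ft_force: [1.1, -0.7, 0.5]
grip_width: 0.0
grasp_force: 0.8
```

{"name": "apply_moves", "arguments": {"rows": [{"x": 1,"y": 0,"z": 0,"ax": 0,"ay": 0,"az": 0,"gripper": 1},{"x": 1,"y": 0,"z": 0,"ax": 0,"ay": 0,"az": 0,"gripper": 1},{"x": 1,"y": 0,"z": 0,"ax": 0,"ay": 0,"az": 0,"gripper": 1}]}}

```text
clock: 12.35
position: [0.4966, 0.1666, 0.028]
ee_rot: [-0.023, 1.0, 0.0, 0.002]
ft_force: [13.1, 1.8, -9.4]
grip_width: -0.003
grasp_force: 6.5
```

The stop is reached: the TCP halts at 0.4966 and the force jumps. One more millimetre to be sure, then I ease off the lip and rise clear.

{"name": "apply_moves", "arguments": {"rows": [{"x": 1,"y": 0,"z": 0,"ax": 0,"ay": 0,"az": 0,"gripper": 1},{"x": 0,"y": 0,"z": 0,"ax": 0,"ay": 0,"az": 0,"gripper": 1}]}}

```text
clock: 12.52
position: [0.4967, 0.1666, 0.0282]
ee_rot: [-0.023, 1.0, 0.001, 0.003]
ft_force: [14.1, 2.2, -8.8]
grip_width: -0.0
grasp_force: 6.7
```

{"name": "apply_moves", "arguments": {"rows": [{"x": -4,"y": 0,"z": 0,"ax": 0,"ay": 0,"az": 0,"gripper": 1},{"x": -9,"y": 0,"z": 0,"ax": 0,"ay": 0,"az": 0,"gripper": 1},{"x": 0,"y": 0,"z": 0,"ax": 0,"ay": 0,"az": 0,"gripper": 1},{"x": 0,"y": 0,"z": -10,"ax": 0,"ay": 0,"az": 0,"gripper": 1},{"x": 0,"y": 0,"z": -25,"ax": 0,"ay": 0,"az": 0,"gripper": 1}]}}

```text
clock: 12.93
position: [0.5046, 0.1664, 0.0607]
ee_rot: [-0.024, 1.0, -0.001, -0.003]
ft_force: [-0.4, 0.7, -0.4]
grip_width: 0.004
grasp_force: 0.0
```

{"name": "apply_moves", "arguments": {"rows": [{"x": 0,"y": 0,"z": -35,"ax": 0,"ay": 0,"az": 0,"gripper": 1},{"x": 0,"y": 0,"z": -40,"ax": 0,"ay": 0,"az": 0,"gripper": 1},{"x": 0,"y": 0,"z": -40,"ax": 0,"ay": 0,"az": 0,"gripper": 1},{"x": 0,"y": 0,"z": 0,"ax": 0,"ay": 0,"az": 0,"gripper": 1},{"x": 0,"y": 0,"z": 0,"ax": 0,"ay": 0,"az": 0,"gripper": 1}]}}

```text
clock: 13.35
position: [0.508, 0.1678, 0.181]
ee_rot: [-0.024, 1.0, 0.001, 0.002]
ft_force: [-0.6, 0.0, -1.0]
grip_width: 0.001
grasp_force: 0.0
```

Run:
```python
from h import *
import pickle
np.set_printoptions(precision=4,suppress=True)
C=pickle.load(open("c0.pkl","rb"))
o=get_obs();print(o["clock"],o["position"],o["ft_force"])
w=camera("wrist");sc=camera("scene");s=camera("side")
def blobs(c,lo,hi,n,a=40):
    m=cv2.inRange(cv2.cvtColor(c["color"],cv2.COLOR_RGB2HSV),lo,hi); k,l,st,ce=cv2.connectedComponentsWithStats(m)
    print(n,[(st[i].tolist(),ce[i].round(1).tolist()) for i in range(1,k) if st[i][4]>a])
Y=((22,150,80),(36,255,255)); R_=((0,200,120),(5,255,255)); O=((8,180,120),(20,255,255)); T=((80,100,60),(100,255,255))
for n,c in(("scene0",C["scene"]),("scene",sc)):
    blobs(c,*Y,n+" yel"); blobs(c,*R_,n+" red"); blobs(c,*O,n+" orange")
for n,c in(("side0",C["side"]),("side",s)):
    blobs(c,*R_,n+" red"); blobs(c,*O,n+" orange",20)
# lip fronts in wrist (top-lit edge of each), z=.062
h=cv2.cvtColor(w["color"],cv2.COLOR_RGB2HSV).astype(int)
for n,m in(("yellow",(h[...,0]>22)&(h[...,0]<36)&(h[...,1]>150)&(h[...,2]>160)),("red",((h[...,0]<5)|(h[...,0]>175))&(h[...,1]>200)&(h[...,2]>190)),("white",(h[...,1]<50)&(h[...,2]>150))):
    ys,xs=np.where(m); print(n,len(ys), (xs.min(),xs.max(),ys.min(),ys.max()) if len(ys) else "")
    for col in np.unique(np.percentile(xs,[10,30,70,90]).astype(int)) if len(ys) else []:
        r=np.where(m[:,col])[0][0]; print("  ",col,r,onz(w,[(col,r-.5)],.062))
cv2.imwrite("pics/w7.png",w["color"][:,:,::-1]);cv2.imwrite("pics/sc7.png",sc["color"][:,:,::-1]);cv2.imwrite("pics/s7.png",s["color"][:,:,::-1])
```

```text
13.35 [0.508  0.1678 0.181 ] [-0.6124  0.0094 -0.9552]
scene0 yel [([327, 203, 51, 31, 595], [353.1, 213.1])]
scene0 red []
scene0 orange []
scene yel [([324, 170, 54, 64, 929], [350.3, 191.3])]
scene red []
scene orange []
side0 red [([252, 200, 56, 49, 1475], [280.6, 223.3]), ([268, 314, 8, 38, 115], [271.7, 327.0])]
side0 orange [([187, 68, 24, 19, 260], [199.4, 76.9]), ([307, 178, 22, 10, 141], [317.3, 182.1]), ([303, 185, 29, 16, 180], [316.6, 195.0]), ([308, 316, 13, 14, 120], [313.3, 322.1])]
side red [([252, 200, 56, 49, 1456], [280.6, 223.1]), ([268, 314, 8, 38, 111], [271.7, 327.2])]
side orange [([307, 178, 22, 10, 137], [317.3, 182.0]), ([265, 185, 13, 12, 80], [270.2, 190.0]), ([303, 185, 29, 16, 182], [316.5, 195.0]), ([307, 316, 14, 15, 124], [313.4, 322.4])]
yellow 10081 (np.int64(214), np.int64(336), np.int64(160), np.int64(295))
   231 160 [[0.4791 0.1304 0.062 ]]
   250 160 [[0.4784 0.1458 0.062 ]]
   299 160 [[0.4765 0.1855 0.062 ]]
   319 160 [[0.4758 0.2018 0.062 ]]
red 4537 (np.int64(70), np.int64(192), np.int64(255), np.int64(343))
   103 255 [[0.5671 0.0202 0.062 ]]
   121 255 [[0.5665 0.0357 0.062 ]]
   157 255 [[0.5652 0.0668 0.062 ]]
   177 255 [[0.5644 0.0842 0.062 ]]
white 5003 (np.int64(0), np.int64(530), np.int64(271), np.int64(375))
   6 273 [[ 0.5875 -0.0646  0.062 ]]
   20 273 [[ 0.5871 -0.0527  0.062 ]]
   52 272 [[ 0.5851 -0.0253  0.062 ]]
   504 281 [[0.5758 0.3739 0.062 ]]
```

Measured: yellow is out 0.100, white is home, and red and the tape are unchanged. One last numeric check that the bottle is upright.

Run:
```python
import cv2,numpy as np
from h import *
s=camera("side"); sc=camera("scene")
P=onz(s,[(270.2,190)],.038)[0]; print(P)
print("side proj floor/top",proj(s,[[P[0],P[1],.022],[P[0],P[1],.058]]).tolist())
for r in range(166,204,2): print(r,[tuple(int(v) for v in s["color"][r,c]) for c in(264,270,276)])
```

```text
[0.6437609  0.15218943 0.038     ]
side proj floor/top [[270.2414992923559, 194.9797602898356], [270.1473335984297, 183.64979285780356]]
166 [(0, 207, 210), (216, 239, 240), (209, 236, 238)]
168 [(0, 206, 211), (234, 242, 243), (211, 238, 239)]
170 [(62, 104, 98), (86, 227, 229), (213, 238, 238)]
172 [(164, 113, 0), (0, 202, 210), (217, 240, 244)]
174 [(155, 115, 0), (0, 212, 219), (227, 252, 253)]
176 [(230, 187, 0), (0, 131, 142), (158, 247, 248)]
178 [(255, 252, 0), (124, 99, 0), (0, 203, 209)]
180 [(254, 248, 0), (22, 20, 29), (0, 209, 214)]
182 [(255, 249, 0), (31, 25, 32), (0, 203, 209)]
184 [(255, 253, 0), (33, 29, 37), (90, 85, 24)]
186 [(249, 241, 0), (13, 19, 21), (228, 101, 0)]
188 [(245, 221, 0), (101, 53, 0), (245, 126, 0)]
190 [(249, 223, 0), (245, 143, 0), (118, 61, 0)]
192 [(253, 223, 0), (120, 69, 0), (104, 51, 6)]
194 [(249, 217, 0), (121, 63, 0), (255, 255, 0)]
196 [(255, 255, 0), (255, 255, 0), (142, 104, 0)]
198 [(255, 255, 0), (142, 105, 0), (158, 120, 0)]
200 [(134, 101, 0), (154, 116, 0), (151, 115, 0)]
202 [(151, 116, 0), (148, 110, 0), (166, 148, 56)]
```

The black cap (rows 180-186) is straight above the amber body (rows 188-194), so the bottle is upright and I hand in.

```bash
python3 -c "
from workcell import *
print(hand_in())"
```

```text
the job is handed in; nothing more can be done
None
```

I pushed the white tray home and then drew the yellow tray out to its stop by hooking its lip; the ink bottle is still standing, the red tray and tape roll showed no movement in the before-and-after images, and the job is handed in.

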